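# Lock the next bead jar onto the stall's stacking tower

## Task

Put the orange-lidded bead jar on top of the jar tower: let its two lugs drop through the gaps in the tower's collar (at the orange marks) so that it sits right down, then turn it clockwise by its handle bar (a push on one end will do), a quarter turn, until it comes up against the stop and is locked. Leave the blue-lidded jar and the other goods where they stand.

Things in the scene. Friction and masses are not known exactly. Their poses are not given: they have to be found in the camera images.
- tower: Bottom stage of a bead-jar tower, fixed to the table by a black suction foot 156 mm across: clear jar 108 mm across, full of beads, topped by a white bayonet collar 120 mm across, its rim 98 mm above the table. Origin: centre of its underside, z up. The two gaps for lugs lie along its +x and -x (orange marks outside the collar); the locked handle bar lies along its y (smaller green marks).
- tower_mouth (a point): Centre of the collar's mouth (inner diameter 81 mm) at rim height, on the tower's axis; axes as the tower. The ring round the mouth is flush with the rim. Two parts of it are 8 mm thick ledges (tapered to 4.5 mm underneath at the gap, as a lead-in) over a 10 mm high channel, in which the lugs travel. Slippery plastic, no spring or catch: a jar stays where it is left.
- tower_gap (a point): Middle of the gap at the tower's +x, 45 mm from the axis, at rim height; the other gap faces it at -x. Each spans 40 degrees (28 mm wide at its inner edge) and reaches out to 50 mm from the axis. From here a lug can travel only clockwise, seen from above, 90 degrees under the ledge to a hard stop; anticlockwise it is blocked after about 10 degrees.
- jar_orange: The loose jar to add: clear, 112 mm across, with beads, orange lid 116 mm across, 96 mm tall in all, 0.26 to 0.46 kg, upright on the table. Origin: centre of its underside, z up. Same either way round. Seated, its shoulder (16 mm above the origin) rests on the collar's rim: the origin is 16 mm below the rim. With the lugs lying on the ledge instead, it stands 16 mm too high.
- jar_orange_lug (a point): Tip of one lug, 46 mm from the jar's axis along its +x, 3 mm above the underside; the other points along -x. The lugs are 16 mm wide and 6 mm thick, at the foot of the white spigot (75 mm across, 16 mm deep) under the jar's body.
- jar_orange_handle (a point): On the jar's axis, 90 mm above its underside (22 mm above the lid's top), inside the orange handle bar: upright-sided, 120 mm long along the jar's x, so in line with the lugs, 14 mm wide, from 68 to 96 mm above the underside. A good height for the point between the finger pads.
- jar_blue: A jar of the same shape with a blue lid, standing on the table: not to be moved. Origin: centre of its underside.
- mug: Terracotta mug, 80 mm across, 80 mm tall, with one handle; bystander. Origin: centre of its underside.
- cup: Cream clay cup, 84 mm across, 65 mm tall; bystander. Origin: centre of its underside.
- dish: Low terracotta bowl, 124 mm across, 45 mm tall; bystander. Origin: centre of its underside.
- coasters: Stack of woven coil coasters, 110 mm across, 45 mm tall; bystander. Origin: centre of its underside.
- ladle: Wooden spoon 260 mm long, lying on the table along its x; bystander. Origin: its underside, near the middle.
- vase: Small white bottle vase, 32 mm across, 66 mm tall; bystander. Origin: centre of its underside.
Mind the look-alikes: they are no part of the job. Several things look just like the jar_orange: the one meant starts farthest to the robot's right.

How it is judged:
By the outcome, as a careful person would: the job done as asked, in the order asked, and still so for the second after the job is handed in, with the robot touching nothing.
It also fails if it takes over 53 s, if anything falls off the work surface, if the arm or the gripper's body presses on something with over 40 N, if the wrist force passes 120 N, or if a joint passes its speed limit or range.

## Robot

A 7-joint arm with a two-finger parallel gripper is mounted at the origin on the work surface. World frame = base frame: x ahead of the robot, y to its left, z up, the work surface at z = 0. Lengths are in m, angles in degrees, forces in N, time in s.
With the tool pointing down it reaches from about 0.425 to 0.925 m from the base axis. Payload 6.8 kg.
Tool frame: the origin (TCP) lies midway between the tips of the shut fingers; the grasp point (between the pads) lies hold_point_z behind it (hold_point_z is the distance from the TCP to the grasp point, in m); z points along the fingers, y is the line along which they close (so a half turn about z gives the same grasp; the last joint's range is limited). The gripper opens to 85 mm and grips with 20 to 120 N. Pads are 22 mm wide; open, the fingers measure 114 mm over their backs; the gripper's body (76 mm by 85 mm) begins 54 mm behind the grasp point. The pads swing forward as they close: fully open they stand 13 mm farther back than shut.
Start: joints at [70.468, 27.33, 1.283, 89.118, -0.659, 63.558, -4.761], TCP at [0.156, -0.657, 0.231] pointing down, gripper open.
Joint ranges: [-169.35, 169.35], [-19.33, 120.38], [-80.79, 83.38], [13.8, 139.57], [-78.32, 258.32], [9.67, 109.79], [-169.56, 169.56]. Speed limits (degrees/s): [136.94, 136.94, 180, 180, 180, 180, 180].

## Interface

Orientations are given as a 3x3 rotation matrix whose columns are the frame's x, y, z axes.
In Python, from workcell import state, snapshot, hand_in, hold_point_z gives the robot as it stands.
- The arm moves only by the tool servo_tool, never from a script. Its argument "plan" is a list that holds one entry, the list of rows, each a list of 4 numbers: the shift along the tool's x, y, z in cm, then the turn about the tool's z in rad. A call has 1 to 20 rows; each row shifts and turns the commanded pose from where the row before left it, along the tool's axes as they then stand; what a row does not reach is not made up. A row lasts 1/12 s, in which the tool goes at most 41.7 mm and 7.16 degrees, less where a joint would pass 70% of its speed; a pose out of reach is approached as far as the arm can. A call is refused whole if a number of a shift passes 4.17 or a number of a turn 0.125, either way. A call with a gripper value outside its range is refused whole. "fingers" is the finger opening in cm, from 0 to 8.54, set as the call begins (left out, the last holds). The fingers move at their own pace and stop on an object; "grip_force" is the grip in N (left out, the last holds). Time passes only in rows, so rows that do not move let the fingers close. It gives the time, the measured TCP pose, the force, the opening and the grip force at its end, in the units of the state.
- state(): the state, without advancing time (a new reading comes with each control period).
- snapshot(name): name is "scene" or "top" or "wrist"; returns a dict with "img" (400x640x3 uint8, red, green, blue), "z_map" (400x640 float32, m along the optical axis (not along the pixel's ray), 0 where there is no reading), "fx", "fy", "cx", "cy" (pixels), "k1" (the pictures are not rectified: a ray, as slopes to the right and down, at radius r is drawn at 1 + k1 r^2 times it, then the intrinsics apply), "origin" and "rotation" of the camera in the world. Camera axes: x right, y down, z forward; pixel columns grow to the right and rows downward; lengths in m; the calibration is good to about 2 mm. A picture is of the moment at which its call begins.
- hand_in(): hands the job in; it is judged then, once.
The state is a dict: "clock": time; "joints": joint angles; "joint_velocities": joint speeds; "effort": joint torques, N m; "eef_pos": TCP position; "eef_rot": TCP orientation; "contact_force": force on the tool from outside, world axes, zero at the start; "torque": the same for the moment, N m; "opening": finger opening in m; "grasp_force": force on a finger pad.
Only numpy, scipy, OpenCV 4.12 (cv2) and the standard library are available. Lean on these libraries where they do the work, as an engineer would, in place of code of your own. Each camera call takes 0.05 s, during which the arm holds its last target. There are 200 camera calls.

## Working session

There is one attempt and no reset: what is moved stays moved. The work goes in short steps, Python scripts to look and compute and a tool call to move; the robot and the scene stay as the last step left them, time stands still between calls to the robot, and variables do not carry over. Pictures are saved under pics/ and viewed, at most 10 in all, crops included, and the job is handed in when it is done.

Besides the shell and the picture viewer there is one more tool, called after "Call:" as name(argument=value, ...) on one line, values as JSON. servo_tool: Moves the arm, as the interface text tells. Its arguments: {"type":"object","properties":{"plan":{"type":"array","items":{"type":"array","items":{"type":"array","items":{"type":"number"}}}},"fingers":{"type":"number"},"grip_force":{"type":"number"}},"required":["plan"]}

```bash
mkdir -p pics
cat > h.py <<'E'
import numpy as np, cv2
from workcell import state, snapshot, hand_in, hold_point_z
def save(s,n): cv2.imwrite('pics/'+n,s['img'][:,:,::-1])
def cloud(s):
    v,u=np.mgrid[0:400,0:640]; K=np.array([[s['fx'],0,s['cx']],[0,s['fy'],s['cy']],[0,0,1.]])
    p=cv2.undistortPoints(np.stack([u,v],-1).reshape(-1,1,2).astype(np.float64),K,np.array([s['k1'],0,0,0.])).reshape(400,640,2)
    z=s['z_map'][...,None]; c=np.concatenate([p*z,z],-1)
    return c@np.array(s['rotation']).T+np.array(s['origin'])
E
python3 - <<'E'
from h import *
import pickle
st=state(); print(st['eef_pos'],np.round(st['eef_rot'],3),hold_point_z,st['opening'],st['clock'])
for n in('scene','top'):
    s=snapshot(n); save(s,n+'1.png'); pickle.dump(s,open(n+'1.pkl','wb')); print(n,s['origin'],np.round(s['rotation'],2).tolist())
E
```

```text
[ 0.15557104 -0.65620944  0.23033073] [[ 0.973  0.231 -0.001]
 [ 0.231 -0.973  0.002]
 [-0.    -0.002 -1.   ]] 0.0187 0.08557090375038323 0.0
scene [1.34511878 0.6561476  0.91309372] [[-0.62, 0.51, -0.6], [0.79, 0.38, -0.49], [-0.02, -0.78, -0.63]]
top [ 0.47196782 -0.00972742  1.10161747] [[0.02, -0.99, 0.1], [-1.0, -0.01, 0.03], [-0.03, -0.1, -0.99]]
```

View pics/top1.png

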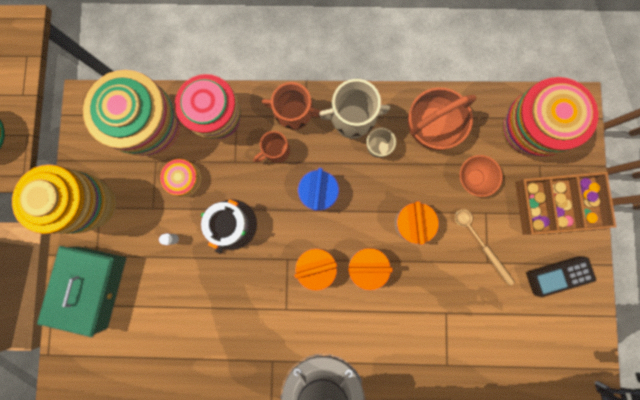

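View pics/scene1.png

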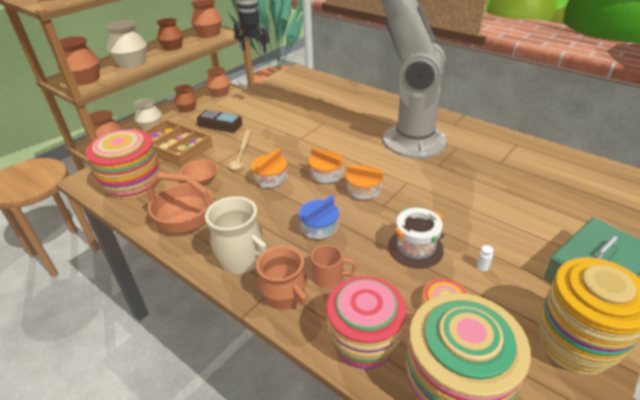

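The top view shows three orange jars. The rightmost, at (418,223), is the target. The tower is at (224,226), the blue jar at (319,190), the vase at (168,240) and the ladle at (485,245). Next I'll measure with depth and an enlarged crop.

Run:
```python
from h import *
import pickle
s=pickle.load(open('top1.pkl','rb')); C=cloud(s); im=s['img']
a=cv2.resize(im[188:264,186:262],(400,400),interpolation=cv2.INTER_CUBIC); b=cv2.resize(im[185:261,380:456],(400,400),interpolation=cv2.INTER_CUBIC)
cv2.imwrite('pics/crop1.png',np.hstack([a,b])[:,:,::-1])
hsv=cv2.cvtColor(im,cv2.COLOR_RGB2HSV)
def fitc(m,n):
    p=C[m][:,:2].astype(np.float32)
    h=cv2.convexHull(p); print(n,'mean',C[m].mean(0).round(4),'circ',cv2.minEnclosingCircle(p),'n',m.sum())
def box(u0,u1,v0,v1):
    m=np.zeros((400,640),bool); m[v0:v1,u0:u1]=1; return m
X=C
org=(hsv[...,0]>6)&(hsv[...,0]<20)&(hsv[...,1]>180)&(hsv[...,2]>140)
jb=box(385,450,190,258)
fitc(jb&org&(C[...,2]>.05),'lid')
t=jb&(C[...,2]>.083); fitc(t,'bar')
p=C[t][:,:2]; d=np.linalg.svd(p-p.mean(0))[2][0]; print('bar dir',np.degrees(np.arctan2(d[1],d[0])), 'proj',np.percentile((p-p.mean(0))@d,[1,99]),C[t][:,2].max())
tb=box(190,262,190,262)
r=tb&(C[...,2]>.088); fitc(r,'rim'); print(np.percentile(C[r][:,2],[5,50,95]))
cand=tb&(hsv[...,1]>140)&(hsv[...,2]>90)&(C[...,2]>.02)
for nm,lo,hi in(('orange',4,18),('green',40,90)):
    m=(tb&(hsv[...,0]>lo)&(hsv[...,0]<hi)&(hsv[...,1]>(140 if nm=='orange' else 90))&(C[...,2]>.03)).astype(np.uint8)
    k,l,st,ce=cv2.connectedComponentsWithStats(m)
    for i in range(1,k):
        if st[i,4]>2: print(nm,ce[i].round(1),st[i,4],C[l==i].mean(0).round(4))
for n,b in(('blue',box(290,345,160,215)),('o2',box(290,340,245,295)),('o3',box(343,396,245,295)),('vase',box(155,180,230,248)),('ladle',box(450,518,200,290))):
    fitc(b&(C[...,2]>(.01 if n=='ladle' else .04)),n)
```

```text
lid mean [ 0.5051 -0.2576  0.0791] circ ((0.49466997385025024, -0.1630944311618805), 0.15513814985752106) n 1341
bar mean [ 0.502  -0.2402  0.1715] circ ((0.4923659563064575, -0.1436372846364975), 0.13555456697940826) n 276
bar dir -81.9367293335157 proj [-0.23240325  0.02830874] 1.101617471654641
rim mean [0.4936 0.2771 0.1245] circ ((0.49772557616233826, 0.16907835006713867), 0.1807515025138855) n 876
[0.09427868 0.09845527 0.10193481]
orange [232.9 202.3] 30 [0.552  0.2497 0.131 ]
orange [212.5 245.3] 36 [0.4344 0.3102 0.0978]
green [201.5 214. ] 4 [0.5204 0.3445 0.0997]
green [243.5 233. ] 12 [0.4693 0.2061 0.179 ]
blue mean [0.5952 0.022  0.0795] circ ((0.5621549487113953, 0.014632757753133774), 0.09351910650730133) n 1281
o2 mean [0.3725 0.025  0.0809] circ ((0.3941708505153656, 0.015710778534412384), 0.08195021748542786) n 1365
o3 mean [ 0.3761 -0.1242  0.0773] circ ((0.40584972500801086, -0.08940570056438446), 0.10363853722810745) n 1386
vase mean [0.4491 0.4524 0.0755] circ ((0.46163666248321533, 0.23356255888938904), 0.2436092346906662) n 128
ladle mean [ 0.4263 -0.4488  0.0897] circ ((0.4046013057231903, -0.2786146104335785), 0.277297705411911) n 474
```

View pics/crop1.png

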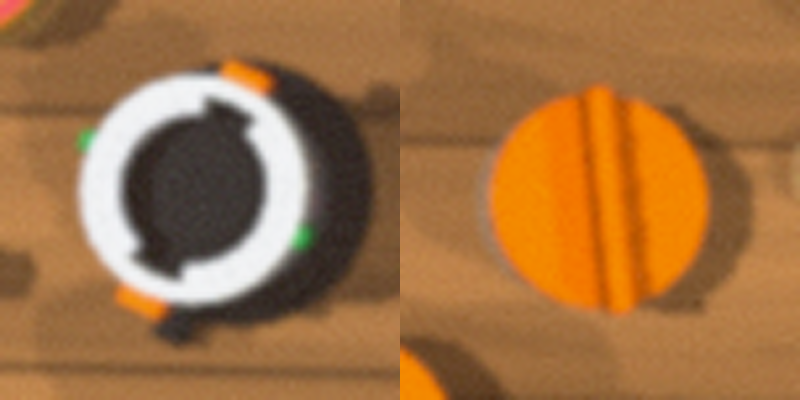

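The crop shows the ring centre at about (193,189). The gap marks are at (247,75) and (143,303). The bar runs from (600,95) to (622,307) in the right panel. I'll intersect these rays with the known heights and compare with the valid depth readings.

```bash
cat >> h.py <<'E'
def ray(s,u,v,z):
    K=np.array([[s['fx'],0,s['cx']],[0,s['fy'],s['cy']],[0,0,1.]])
    p=cv2.undistortPoints(np.array([[[u,v]]],float),K,np.array([s['k1'],0,0,0.])).ravel()
    d=np.array(s['rotation'])@np.array([p[0],p[1],1]); o=np.array(s['origin']); return o+d*(z-o[2])/d[2]
def ang(a,b): d=np.array(b)-np.array(a); return np.degrees(np.arctan2(d[1],d[0]))
def circ(p): # algebraic circle fit
    A=np.c_[2*p,np.ones(len(p))]; x=np.linalg.lstsq(A,(p**2).sum(1),rcond=None)[0]; return x[:2].round(4),np.sqrt(x[2]+x[:2]@x[:2]).round(4)
E
python3 - <<'E'
from h import *
import pickle
s=pickle.load(open('top1.pkl','rb')); C=cloud(s); V=s['z_map']>0
k=76/400
f=lambda x,y,u0,v0,z: ray(s,u0+x*k-.5,v0+y*k-.5,z).round(4)
print('tower c',f(193,189,186,188,.098)); a,b=f(143,303,186,188,.095),f(247,75,186,188,.095); print('marks',a,b,(a+b)/2,ang(a,b))
a,b=f(622,307,380-76,185,.096) if 0 else f(222,307,380,185,.096),f(200,95,380,185,.096); print('bar',a,b,(a+b)/2,ang(a,b),np.linalg.norm(a-b))
print('lid c',f(200,200,380,185,.068))
v,u=np.mgrid[0:400,0:640]
def B(u0,u1,v0,v1): return V&(u>=u0)&(u<u1)&(v>=v0)&(v<v1)
def hull(m,n):
    p=C[m][:,:2].astype(np.float32); h=cv2.convexHull(p)[:,0]; print(n,'hullfit',circ(h),C[m].mean(0).round(4),m.sum(),np.percentile(C[m][:,2],[5,50,95]).round(4))
Z=C[...,2]
hull(B(190,262,190,262)&(abs(Z-.098)<.012),'rim'); hull(B(385,450,190,258)&(Z>.055)&(Z<.11),'jar')
m=B(385,450,190,258)&(Z>.085)&(Z<.11); p=C[m][:,:2]; d=np.linalg.svd(p-p.mean(0))[2][0]; print(p.mean(0),ang([0,0],d))
for n,b,z in(('blue',(290,345,160,215),.055),('o2',(290,340,245,295),.055),('o3',(343,396,245,295),.055),('vase',(155,180,230,248),.03)): hull(B(*b)&(Z>z)&(Z<.13),n)
E
```

```text
tower c [0.4952 0.2857 0.098 ]
marks [0.4349 0.3106 0.095 ] [0.5563 0.2602 0.095 ] [0.4956 0.2854 0.095 ] -22.546099355060363
bar [ 0.4504 -0.2656  0.096 ] [ 0.5609 -0.2555  0.096 ] [ 0.50565 -0.26055  0.096  ] 5.222478405908347 0.11096062364640884
lid c [ 0.5067 -0.2617  0.068 ]
rim hullfit (array([0.4945, 0.2855]), np.float64(0.0644)) [0.4942 0.2846 0.098 ] 866 [0.0927 0.0984 0.1014]
jar hullfit (array([ 0.4845, -0.2389]), np.float64(0.0771)) [ 0.5052 -0.2585  0.0737] 1344 [0.0655 0.069  0.0971]
[ 0.50478156 -0.25922922] -174.49509107031304
blue hullfit (array([0.5964, 0.0225]), np.float64(0.0576)) [0.596  0.0222 0.0731] 1273 [0.0654 0.069  0.0968]
o2 hullfit (array([0.3712, 0.0251]), np.float64(0.0577)) [0.3717 0.0253 0.0734] 1355 [0.0656 0.0692 0.0971]
o3 hullfit (array([ 0.3754, -0.1248]), np.float64(0.0577)) [ 0.3757 -0.1247  0.0736] 1380 [0.0658 0.0692 0.0964]
vase hullfit (array([0.4487, 0.4618]), np.float64(0.0154)) [0.4489 0.4588 0.0568] 140 [0.0363 0.063  0.0685]
```

Call:
servo_tool(plan=[[[0,0,0,0.07],[0,0,0,0.07],[2.4,-2.27,0,0],[2.4,-2.27,0,0],[2.4,-2.27,0,0],[2.4,-2.27,0,0],[2.4,-2.27,0,0],[2.4,-2.27,0,0],[2.4,-2.27,0,0],[2.4,-2.27,0,0],[2.4,-2.27,0,0],[2.4,-2.27,0,0],[2.4,-2.27,0,0],[2.4,-2.27,0,0],[2.4,-2.27,0,0],[2.4,-2.27,0,0],[2.4,-2.27,0,0],[2.4,-2.27,0,0],[0,0,0,0],[0,0,0,0]]], fingers=8.5, grip_force=60)

```text
clock: 1.77
eef_pos: [0.5056, -0.2572, 0.2309]
eef_rot: [[0.995, 0.097, -0.0], [0.097, -0.995, 0.001], [-0.0, -0.001, -1.0]]
contact_force: [-0.6, -0.3, -0.3]
opening: 0.0847
grasp_force: 0.0
```

Run:
```python
from h import *
import pickle
st=state(); print(st['eef_pos'],ang([0,0],np.array(st['eef_rot'])[:2,0]),np.round(st['joints'],1))
s=snapshot('wrist'); save(s,'w1.png'); pickle.dump(s,open('w1.pkl','wb')); C=cloud(s); Z=C[...,2]
m=(s['z_map']>0)&(Z>.085)&(Z<.105)&(np.hypot(C[...,0]-.5055,C[...,1]+.2595)<.075)
p=C[m][:,:2]; print(m.sum(), np.median(Z[m]))
if m.sum()>20: print(cv2.minAreaRect(p.astype(np.float32)),p.mean(0),ang([0,0],np.linalg.svd(p-p.mean(0),full_matrices=False)[2][0]))
```

```text
[ 0.50560669 -0.25718836  0.23090768] 5.589406114026589 [ 28.7  17.7  -9.8 103.6   3.4  59.  -66.9]
2414 0.09614289885595068
((0.5051005482673645, -0.2623429000377655), (0.11803953349590302, 0.013464443385601044), 5.522989273071289) [ 0.50908734 -0.26168275] -174.53293787287282
```

View pics/w1.png

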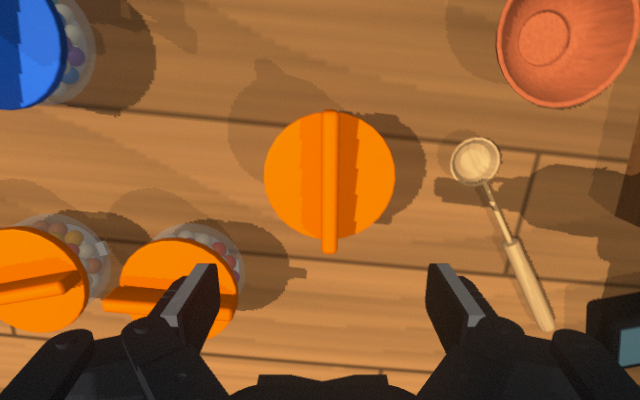

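The wrist view shows the bar centred at column 330 (rows 112–252), dead ahead and clear of its neighbours. Depth gives its centre as (0.505, -0.262) with yaw 5.5°. I'll shift 5 mm in tool y, descend and grip.

Call:
servo_tool(plan=[[[-0.05,0.5,0,0],[0,0,2,0],[0,0,2.5,0],[0,0,2.5,0],[0,0,2.5,0],[0,0,2.5,0],[0,0,1.8,0],[0,0,1,0],[0,0,1,0],[0,0,0,0],[0,0,0,0]]])

```text
clock: 2.73
eef_pos: [0.5043, -0.2653, 0.0736]
eef_rot: [[0.996, 0.092, 0.0], [0.092, -0.996, -0.0], [0.0, 0.0, -1.0]]
contact_force: [-0.6, -0.5, -0.3]
opening: 0.0849
grasp_force: 0.0
```

Call:
servo_tool(plan=[[[0,0,0,0],[0,0,0,0],[0,0,0,0],[0,0,0,0],[0,0,0,0],[0,0,0,0],[0,0,0,0],[0,0,0,0],[0,0,0,0],[0,0,0,0],[0,0,0,0],[0,0,0,0]]], fingers=0, grip_force=60)

```text
clock: 3.73
eef_pos: [0.5045, -0.2644, 0.0734]
eef_rot: [[0.996, 0.093, 0.0], [0.093, -0.996, 0.0], [0.0, -0.0, -1.0]]
contact_force: [-0.8, 1.7, 3.6]
opening: 0.0129
grasp_force: 63.2
```

Call:
servo_tool(plan=[[[0,0,-0.5,0],[0,0,-1,0],[0,0,-1.5,0],[0,0,-1.5,0],[0,0,-1.5,0],[0,0,-1.5,0],[0,0,-1.5,0],[0,0,-1.5,0],[0,0,-1.5,0],[0,0,-1,0],[0,0,-0.5,0],[0,0,0,0],[0,0,0,0]]])

```text
clock: 4.82
eef_pos: [0.504, -0.2646, 0.2079]
eef_rot: [[0.996, 0.092, -0.001], [0.092, -0.996, 0.0], [-0.001, -0.0, -1.0]]
contact_force: [-0.3, 0.3, -4.2]
opening: 0.0127
grasp_force: 62.4
```

Run:
```python
from h import *
st=state(); print(st['eef_pos'],ang([0,0],np.array(st['eef_rot'])[:2,0]),np.round(st['joints'],1),st['opening'],st['contact_force'])
```

```text
[ 0.50398573 -0.26461933  0.20791595] 5.305864211732271 [ 29.1  19.2  -9.6 104.8   3.8  56.4 -66.7] 0.012744083371157587 [-0.28587432  0.29438324 -4.20066783]
```

Call:
servo_tool(plan=[[[0.1,-1.3,0,0],[0.2,-2.2,0,0],[0.22,-3.0,0,0],[0.22,-3.0,0,0],[0.22,-3.0,0,0],[0.22,-3.0,0,0],[0.22,-3.0,0,0],[0.22,-3.0,0,0],[0.22,-3.0,0,0],[0.22,-3.0,0,0],[0.22,-3.0,0,0],[0.22,-3.0,0,0],[0.22,-3.0,0,0],[0.22,-3.0,0,0],[0.22,-3.0,0,0],[0.22,-3.0,0,0],[0.22,-3.0,0,0],[0.22,-3.0,0,0],[0.2,-2.2,0,0],[0.1,-1.2,0,0]]])

```text
clock: 6.48
eef_pos: [0.4925, 0.2899, 0.2074]
eef_rot: [[0.995, 0.097, -0.002], [0.097, -0.995, 0.001], [-0.002, -0.002, -1.0]]
contact_force: [-0.4, -0.6, -3.9]
opening: 0.0126
grasp_force: 62.3
```

Call:
servo_tool(plan=[[[0,0,0,-0.05],[0,0,0,-0.1],[0,0,0,-0.12],[0,0,0,-0.12],[0,0,0,-0.12],[0,0,0,-0.12],[0,0,0,-0.12],[0,0,0,-0.12],[0,0,0,-0.12],[0,0,0,-0.12],[0,0,0,-0.12],[0,0,0,-0.12],[0,0,0,-0.12],[0,0,0,-0.12],[0,0,0,-0.12],[0,0,0,-0.12],[0,0,0,-0.12],[0,0,0,-0.12],[0,0,0,-0.12],[0,0,0,-0.12]]])

```text
clock: 8.15
eef_pos: [0.4941, 0.2848, 0.2074]
eef_rot: [[-0.743, 0.67, -0.001], [0.67, 0.743, -0.002], [-0.0, -0.002, -1.0]]
contact_force: [0.0, 0.6, -3.9]
opening: 0.0127
grasp_force: 62.3
```

Call:
servo_tool(plan=[[[0,0,0,-0.12],[0,0,0,-0.12],[0,0,0,-0.08],[0,0,0,-0.03],[0,0,0,0],[0,0,0,0],[0,0,0,0]]])

```text
clock: 8.73
eef_pos: [0.4944, 0.2853, 0.2079]
eef_rot: [[-0.925, 0.381, -0.001], [0.381, 0.925, -0.001], [0.0, -0.001, -1.0]]
contact_force: [-0.3, 0.3, -4.0]
opening: 0.0126
grasp_force: 62.3
```

Run:
```python
from h import *
import pickle
st=state(); print(st['clock'],st['eef_pos'],ang([0,0],np.array(st['eef_rot'])[:2,0]),np.round(st['joints'],1),st['opening'])
a=snapshot('wrist'); b=snapshot('scene'); pickle.dump((a,b),open('c2.pkl','wb'))
o=np.vstack([cv2.resize(a['img'],(480,300)),cv2.resize(b['img'][120:320,320:640],(480,300),interpolation=cv2.INTER_CUBIC)])
cv2.imwrite('pics/c2.png',o[:,:,::-1])
```

```text
8.7333 [0.49438466 0.28531853 0.20787969] 157.6338363075158 [  6.3  29.4 -56.8 102.3  27.3  63.5   7.9] 0.012568425930624363
```

View pics/c2.png

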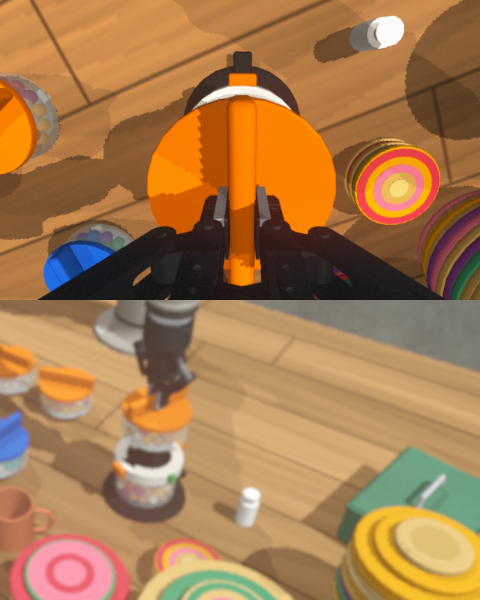

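The wrist view shows the jar held level by the bar, with the far bar end at about (242,100) in the crop. The tower's orange mark at (243,80) is right in line with it. I'll fit the lid and the tower from this wrist cloud.

Run:
```python
from h import *
import pickle
a,b=pickle.load(open('c2.pkl','rb')); C=cloud(a); V=a['z_map']>0; Z=C[...,2]; im=a['img'].astype(int)
hsv=cv2.cvtColor(a['img'],cv2.COLOR_RGB2HSV); O=(hsv[...,0]>5)&(hsv[...,0]<22)&(hsv[...,1]>150)
t=np.array([.4944,.2853]); x=np.array([-.925,.381]); y=np.array([.381,.925])
R=np.hypot(C[...,0]-t[0],C[...,1]-t[1])<.085
lid=V&R&O&(Z>.185)&(Z<.21); print('lid z',np.median(Z[lid]))
h=cv2.convexHull(C[lid][:,:2].astype(np.float32))[:,0]; q=(h-t)@np.c_[x,y]
q=q[q[:,0]>0.0]; print('lid circ in tool',circ(q))
bar=V&R&O&(Z>.218)&(Z<.245); q=(C[bar][:,:2]-t)@np.c_[x,y]; print('bar z',np.median(Z[bar]),'x',np.percentile(q[:,0],[1,99.5]).round(4)); f=q[q[:,0]>.03]; print('y',np.percentile(f[:,1],[1,50,99]).round(4),'slope deg',np.degrees(np.polyfit(f[:,0],f[:,1],1)[0]))
W=V&R&(hsv[...,1]<70)&(hsv[...,2]>150)&(abs(Z-.098)<.006); print(W.sum()); p=C[W][:,:2]
q=(p-t)@np.c_[x,y]
# outer edge: max radius per angle bin, fit centre with r=0.060
an=np.round(np.degrees(np.arctan2(q[:,1],q[:,0]))/3); e=np.array([q[an==k][np.argmax(np.hypot(*q[an==k].T))] for k in np.unique(an)])
from scipy.optimize import least_squares
s=least_squares(lambda c:np.hypot(*(e-c).T)-.060,[0,0],loss='soft_l1',f_scale=.001); print('rim centre in tool',s.x.round(4),len(e),np.abs(s.fun).mean(), an.min()*3,an.max()*3)
M=V&O&(Z>.07)&(Z<.1)&R; q=(C[M][:,:2]-t)@np.c_[x,y]; print('mark tool',q.mean(0).round(4),np.ptp(q,axis=0),M.sum())
```

```text
lid z 0.20307766868854513
lid circ in tool (array([ 0.0041, -0.0005]), np.float64(0.0574))
bar z 0.2306830176485793 x [-0.0376  0.0629]
y [-0.0069 -0.0002  0.0067] slope deg -0.21191262476743367
1079
rim centre in tool [ 0.0001 -0.0005] 35 0.0002608684688812586 -51.0 51.0
mark tool [0.0654 0.0005] [0.03363794 0.05935057] 599
```

Call:
servo_tool(plan=[[[-0.25,0,0,0],[0,0,0.6,0],[0,0,0.8,0],[0,0,0.8,0],[0,0,0.6,0],[0,0,0.4,0],[0,0,0.3,0],[0,0,0.2,0],[0,0,0.2,0],[0,0,0.2,0],[0,0,0,0],[0,0,0,0]]])

```text
clock: 9.83
eef_pos: [0.4969, 0.2849, 0.1674]
eef_rot: [[-0.925, 0.379, 0.0], [0.379, 0.925, 0.0], [-0.0, 0.0, -1.0]]
contact_force: [0.2, -0.7, -3.9]
opening: 0.0125
grasp_force: 62.3
```

Call:
servo_tool(plan=[[[0,0,0.2,0],[0,0,0.2,0],[0,0,0.2,0],[0,0,0.2,0],[0,0,0.15,0],[0,0,0.1,0],[0,0,0,0],[0,0,0,0]]])

```text
clock: 10.5
eef_pos: [0.4969, 0.2849, 0.1567]
eef_rot: [[-0.925, 0.379, -0.0], [0.379, 0.925, -0.0], [0.0, -0.0, -1.0]]
contact_force: [-0.2, -0.2, -4.4]
opening: 0.0127
grasp_force: 62.3
```

Call:
servo_tool(plan=[[[0,0,0.1,0],[0,0,0.05,0],[0,0,0.05,0],[0,0,0,0],[0,0,0,0]]])

```text
clock: 10.92
eef_pos: [0.4972, 0.2853, 0.1554]
eef_rot: [[-0.925, 0.379, 0.001], [0.379, 0.925, 0.001], [-0.001, 0.001, -1.0]]
contact_force: [-1.3, -1.0, 2.4]
opening: 0.0127
grasp_force: 63.2
```

Call:
servo_tool(plan=[[[0,-0.01,0,0.04],[0,-0.015,0,0.06],[0,-0.015,0,0.06],[0,-0.015,0,0.06],[0,-0.015,0,0.06],[0,-0.015,0,0.06],[0,-0.015,0,0.06],[0,-0.015,0,0.06],[0,0,0,0]]])

```text
clock: 11.67
eef_pos: [0.4966, 0.2846, 0.1554]
eef_rot: [[-0.66, 0.752, 0.001], [0.752, 0.66, 0.001], [-0.0, 0.002, -1.0]]
contact_force: [-0.5, 0.1, 1.3]
opening: 0.0125
grasp_force: 63.0
```

Call:
servo_tool(plan=[[[0,-0.015,0,0.06],[0,-0.015,0,0.065],[0,-0.015,0,0.065],[0,-0.015,0,0.065],[0,-0.015,0,0.065],[0,-0.015,0,0.065],[0,-0.015,0,0.065],[0,-0.015,0,0.065],[0,-0.015,0,0.065],[0,-0.015,0,0.065],[0,-0.015,0,0.065],[0,-0.015,0,0.065],[0,-0.015,0,0.065],[0,-0.015,0,0.065],[0,-0.015,0,0.065],[0,-0.01,0,0.04],[0,0,0,0],[0,0,0,0]]])

```text
clock: 13.17
eef_pos: [0.4945, 0.2838, 0.1553]
eef_rot: [[0.281, 0.96, 0.001], [0.96, -0.282, 0.001], [0.001, 0.001, -1.0]]
contact_force: [0.5, 0.3, 2.8]
opening: 0.0129
grasp_force: 63.3
```

Call:
servo_tool(plan=[[[0,-0.005,0,0.02],[0,-0.005,0,0.02],[0,0,0,0.02],[0,0,0,0.02],[0,0,0,0],[0,0,0,0]]])

```text
clock: 13.67
eef_pos: [0.4944, 0.2838, 0.1553]
eef_rot: [[0.36, 0.933, 0.001], [0.933, -0.36, 0.001], [0.001, 0.001, -1.0]]
contact_force: [-0.2, 0.3, 5.0]
opening: 0.0128
grasp_force: 63.6
```

Run:
```python
from h import *
st=state(); print(st['clock'],st['eef_pos'],ang([0,0],np.array(st['eef_rot'])[:2,0]),np.round(st['joints'],1),st['torque'],st['contact_force'])
```

```text
13.6667 [0.49437301 0.28377018 0.15531761] 68.87135123974704 [ -9.3  26.2 -34.4 106.1  18.2  53.1 -73.1] [-0.05120706 -0.33087665 -0.02877916] [-0.24002057  0.28636124  5.01966648]
```

Call:
servo_tool(plan=[[[0,0,0,0.02],[0,0,0,0.02],[0,0,0,0.02],[0,0,0,0],[0,0,0,0]]])

```text
clock: 14.08
eef_pos: [0.4945, 0.2837, 0.1553]
eef_rot: [[0.413, 0.911, 0.002], [0.911, -0.413, -0.0], [0.001, 0.002, -1.0]]
contact_force: [1.1, -0.5, 5.6]
opening: 0.0129
grasp_force: 65.6
```

Run:
```python
from h import *
st=state(); print(st['clock'],st['eef_pos'],ang([0,0],np.array(st['eef_rot'])[:2,0]),st['torque'],st['contact_force'])
```

```text
14.0833 [0.49445442 0.28365209 0.15531488] 65.61139142510747 [-0.24178297 -0.39719864  1.04356144] [ 1.110928   -0.54977629  5.62301618]
```

Call:
servo_tool(plan=[[[0,0,0,0.02],[0,0,0,0.015],[0,0,0,0],[0,0,0,0]]])

```text
clock: 14.42
eef_pos: [0.4944, 0.2836, 0.1553]
eef_rot: [[0.444, 0.896, 0.002], [0.896, -0.444, -0.0], [0.0, 0.002, -1.0]]
contact_force: [1.0, 0.1, 5.7]
opening: 0.0126
grasp_force: 76.9
```

Run:
```python
from h import *
st=state(); print(st['clock'],st['eef_pos'],ang([0,0],np.array(st['eef_rot'])[:2,0]),st['torque'],st['contact_force'])
```

```text
14.4167 [0.49441611 0.28362633 0.15532667] 63.655636288407564 [-0.29182449 -0.28783009  1.33786389] [0.95812439 0.07778588 5.73915792]
```

Torque has risen to 1.3 N·m and the pads are twisting on the bar, so the jar is against the stop. I'll release and rise.

Call:
servo_tool(plan=[[[0,0,0,0],[0,0,0,0],[0,0,0,0],[0,0,0,0],[0,0,0,0],[0,0,0,0],[0,0,0,0],[0,0,0,0],[0,0,-1,0],[0,0,-2,0],[0,0,-2.5,0],[0,0,-2.5,0],[0,0,-2.5,0],[0,0,-2.5,0],[0,0,-1,0],[0,0,0,0]]], fingers=8.5)

```text
clock: 15.75
eef_pos: [0.495, 0.2845, 0.2982]
eef_rot: [[0.447, 0.895, 0.005], [0.895, -0.447, 0.003], [0.005, 0.003, -1.0]]
contact_force: [-0.2, 0.2, -1.0]
opening: 0.0847
grasp_force: 0.0
```

Run:
```python
from h import *
a=snapshot('wrist'); save(a,'w3.png'); C=cloud(a); V=a['z_map']>0; Z=C[...,2]
hsv=cv2.cvtColor(a['img'],cv2.COLOR_RGB2HSV); O=(hsv[...,0]>5)&(hsv[...,0]<22)&(hsv[...,1]>150)
R=np.hypot(C[...,0]-.495,C[...,1]-.2855)<.08
l=V&R&O&(Z>.13)&(Z<.16); b=V&R&O&(Z>.165)&(Z<.19)
p=C[b][:,:2].astype(np.float32); print('lid z',np.median(Z[l]),'bar z',np.median(Z[b]),cv2.minAreaRect(p), circ(cv2.convexHull(C[l][:,:2].astype(np.float32))[:,0]))
for lo,hi in((5,22),(40,90)):
  m=V&(hsv[...,0]>lo)&(hsv[...,0]<hi)&(hsv[...,1]>90)&(Z>.07)&(Z<.105)&R; k,L,st,ce=cv2.connectedComponentsWithStats(m.astype(np.uint8))
  for i in range(1,k):
    if st[i,4]>15: print(lo,ce[i].round(),st[i,4],C[L==i].mean(0).round(4),'dir',ang([.495,.2855],C[L==i].mean(0)[:2]))
print(state()['contact_force'],state()['clock'])
```

```text
lid z 0.1506608772561579 bar z 0.1781151095571281 ((0.49387818574905396, 0.28582125902175903), (0.11856058984994888, 0.014050077646970749), 67.90522003173828) (array([0.4938, 0.2856]), np.float64(0.0573))
5 [390. 162.] 143 [0.5568 0.2618 0.0974] dir -21.027940322975848
5 [252. 169.] 87 [0.433  0.3156 0.0973] dir 154.08464049427562
40 [317. 103.] 102 [0.518  0.343  0.0984] dir 68.18268931749752
[ 0.65366035  0.03682329 -0.73069225] 15.8
```

View pics/w3.png

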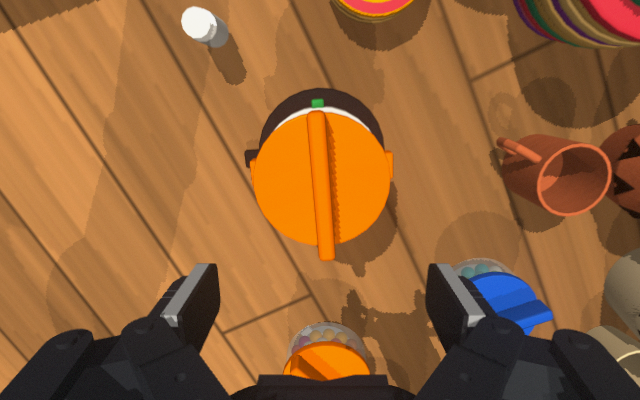

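The wrist view shows the bar running from (317,115) to (327,258), pointing at the green mark at (317,103). Its yaw is 67.9° and the mark lies at about 68°. The lid top is at 0.1507 m against the 0.150 m expected when seated, so the jar is seated and locked, and the gripper is clear.

```bash
python3 -c "
from workcell import hand_in
print(hand_in())"
```

```text
the job is handed in; nothing more can be done
None
```

The orange-lidded jar is seated on the tower and turned clockwise to the stop, with its bar lined up with the green marks; I've handed the job in at about 16 s on the robot's clock, but no verdict came back.

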